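# Load the parts dryer and open its locked air valve

### The job

Stand every wire parts basket from the bench in the dryer, upright, one to a cell and down on the cell's floor, leaving the air valve locked shut until the last one is in. Then turn the air on: lift the lock collar on the valve's lever, push the lever through its quarter turn to the open end stop, and slide the collar fully down again so that the valve is locked open. Leave the jars and the little dish where they are.

Things in the scene. Friction and masses are not known exactly. Their poses are not given: they have to be found in the camera images.
- dryer: Parts dryer, fixed: bare steel box 224 (its x) x 152 (its y) x 50 mm high, on top a tray of 3 cells along x by 2 along y with air holes. Origin: centre of its underside, on the bench; z up; turned up to 0.15 rad. Cells are 68 x 68 mm inside, 72 mm pitch, floor 50 mm above the bench; walls and dividers 4 mm thick, 20 mm high above that floor. Air pipe and valve lie on its +y side.
- cell1 (a point): Centre of the floor of cell 1 of the dryer (dryer x, y = -72, -36 mm; 50 mm above the bench).
- cell2 (a point): Centre of the floor of cell 2 of the dryer (dryer x, y = -72, 36 mm; 50 mm above the bench).
- cell3 (a point): Centre of the floor of cell 3 of the dryer (dryer x, y = 0, -36 mm; 50 mm above the bench).
- cell4 (a point): Centre of the floor of cell 4 of the dryer (dryer x, y = 0, 36 mm; 50 mm above the bench).
- cell5 (a point): Centre of the floor of cell 5 of the dryer (dryer x, y = 72, -36 mm; 50 mm above the bench).
- cell6 (a point): Centre of the floor of cell 6 of the dryer (dryer x, y = 72, 36 mm; 50 mm above the bench).
- stem (a point): Point on the valve lever's vertical turning axis, at the middle height of the lever, 91 mm above the bench; fixed to the dryer at x, y = 0, 156 mm. The 21 mm pipe (centre 34 mm above the bench) runs under it along the dryer's y, through the brass valve, to a filter regulator 44 mm wide and 85 mm high at y = 338 mm.
- valve_lever (a joint): Valve lever, rad: 0 shut (points along the dryer's -x), 1.571 open at its end stop (points along +y, over the pipe); opens clockwise seen from above. Level, 22 mm wide, its end 128 mm from the stem: steel strip 6 mm thick, from 60 mm out a black sleeve 14 mm thick. About 4 N on the sleeve turns it; it stays where left. Collar down: locked at either end with 0.07 rad play.
- lever_grip (a point): Middle of the sleeve of the valve lever, 95 mm from the stem, at the lever's middle height (91 mm above the bench); moves with the lever.
- lock_collar (a joint): Height of the lock collar, m: 0 down (locking), 0.018 fully up. Knurled dark steel ring, 28 mm diameter, 28 mm high, on a 10 mm post on the lever 45 mm from the stem (post top 55 mm above the lever's middle). Its pin enters a notch of the gate plate below at the shut or open end only; raised 11 mm it clears the plate. No spring: it drags (2.5 N) and stays where left.
- collar_mid (a point): Middle of the lock collar, on its axis; with the collar down it is 111 mm above the bench and 14 mm above the collar's lower edge, which is 3 mm above the steel strip of the lever; moves with the collar and the lever.
- basket1: A small-parts wash basket: an upright round stainless wire basket with a lid, 46 mm in diameter, 62 mm high, with a 12 mm wide knob on top (72 mm over all); about 160 g, heavier at the foot. Origin: centre of its underside; z up its axis. May be absent.
- basket2: A small-parts wash basket: an upright round stainless wire basket with a lid, 46 mm in diameter, 62 mm high, with a 12 mm wide knob on top (72 mm over all); about 160 g, heavier at the foot. Origin: centre of its underside; z up its axis. May be absent.
- basket3: A small-parts wash basket: an upright round stainless wire basket with a lid, 46 mm in diameter, 62 mm high, with a 12 mm wide knob on top (72 mm over all); about 160 g, heavier at the foot. Origin: centre of its underside; z up its axis. May be absent.
- basket4: A small-parts wash basket: an upright round stainless wire basket with a lid, 46 mm in diameter, 62 mm high, with a 12 mm wide knob on top (72 mm over all); about 160 g, heavier at the foot. Origin: centre of its underside; z up its axis. May be absent.
- basket5: A small-parts wash basket: an upright round stainless wire basket with a lid, 46 mm in diameter, 62 mm high, with a 12 mm wide knob on top (72 mm over all); about 160 g, heavier at the foot. Origin: centre of its underside; z up its axis. May be absent.
- basket6: A small-parts wash basket: an upright round stainless wire basket with a lid, 46 mm in diameter, 62 mm high, with a 12 mm wide knob on top (72 mm over all); about 160 g, heavier at the foot. Origin: centre of its underside; z up its axis. May be absent.
- jar1: Bystander: an amber glass jar with a cap, 58 mm in diameter, 72 mm high, standing among the baskets. Origin: centre of its underside.
- jar2: Bystander: an amber glass jar with a cap, 58 mm in diameter, 72 mm high, standing among the baskets. Origin: centre of its underside.
- dish: Bystander: a small white dish, 60 mm across, 22 mm high. Origin: centre of its underside.
Not all that is in view belongs to the job. Leave any pink, turquoise or yellow look-alike of the basket2 alone.

How it is judged:
On the way, in this order (a step that is already met when the one before it is completed fails the run):
1. every basket stands in a cell, the valve still shut with its collar down ((horizontal distance between basket1 and cell1 below 0.019 m or horizontal distance between basket1 and cell2 below 0.019 m or horizontal distance between basket1 and cell3 below 0.019 m or horizontal distance between basket1 and cell4 below 0.019 m or horizontal distance between basket1 and cell5 below 0.019 m or horizontal distance between basket1 and cell6 below 0.019 m) and z of basket1 in the frame of dryer between 0.042 and 0.058 m and angle between each of basket1, basket2, basket3, basket4, basket5, basket6's own z axis and vertical below 0.15 rad and (horizontal distance between basket2 and cell1 below 0.019 m or horizontal distance between basket2 and cell2 below 0.019 m or horizontal distance between basket2 and cell3 below 0.019 m or horizontal distance between basket2 and cell4 below 0.019 m or horizontal distance between basket2 and cell5 below 0.019 m or horizontal distance between basket2 and cell6 below 0.019 m) and z of basket2 in the frame of dryer between 0.042 and 0.058 m and (horizontal distance between basket3 and cell1 below 0.019 m or horizontal distance between basket3 and cell2 below 0.019 m or horizontal distance between basket3 and cell3 below 0.019 m or horizontal distance between basket3 and cell4 below 0.019 m or horizontal distance between basket3 and cell5 below 0.019 m or horizontal distance between basket3 and cell6 below 0.019 m) and z of basket3 in the frame of dryer between 0.042 and 0.058 m and (horizontal distance between basket4 and cell1 below 0.019 m or horizontal distance between basket4 and cell2 below 0.019 m or horizontal distance between basket4 and cell3 below 0.019 m or horizontal distance between basket4 and cell4 below 0.019 m or horizontal distance between basket4 and cell5 below 0.019 m or horizontal distance between basket4 and cell6 below 0.019 m) and z of basket4 in the frame of dryer between 0.042 and 0.058 m and (horizontal distance between basket5 and cell1 below 0.019 m or horizontal distance between basket5 and cell2 below 0.019 m or horizontal distance between basket5 and cell3 below 0.019 m or horizontal distance between basket5 and cell4 below 0.019 m or horizontal distance between basket5 and cell5 below 0.019 m or horizontal distance between basket5 and cell6 below 0.019 m) and z of basket5 in the frame of dryer between 0.042 and 0.058 m and (horizontal distance between basket6 and cell1 below 0.019 m or horizontal distance between basket6 and cell2 below 0.019 m or horizontal distance between basket6 and cell3 below 0.019 m or horizontal distance between basket6 and cell4 below 0.019 m or horizontal distance between basket6 and cell5 below 0.019 m or horizontal distance between basket6 and cell6 below 0.019 m) and z of basket6 in the frame of dryer between 0.042 and 0.058 m and value of joint valve_lever below 0.12 rad and value of joint lock_collar below 0.004 m), for 0.3 s.
2. the lock collar is lifted clear of the gate plate with the lever still shut (value of joint lock_collar above 0.011 m and value of joint valve_lever below 0.12 rad), for 0.1 s.
3. the lever is pushed to the open end stop (value of joint valve_lever above 1.5 rad), for 0.2 s.
At the end, for the whole second after the job is handed in: Every basket stands upright (within 0.15 rad) and at rest on the floor of a cell, its centre within 19 mm of the cell's centre; the lever is at the open stop (over 1.50 of 1.571 rad) and the lock collar is down (within 4 mm) ((horizontal distance between basket1 and cell1 below 0.019 m or horizontal distance between basket1 and cell2 below 0.019 m or horizontal distance between basket1 and cell3 below 0.019 m or horizontal distance between basket1 and cell4 below 0.019 m or horizontal distance between basket1 and cell5 below 0.019 m or horizontal distance between basket1 and cell6 below 0.019 m) and z of basket1 in the frame of dryer between 0.042 and 0.058 m and angle between each of basket1, basket2, basket3, basket4, basket5, basket6's own z axis and vertical below 0.15 rad and (horizontal distance between basket2 and cell1 below 0.019 m or horizontal distance between basket2 and cell2 below 0.019 m or horizontal distance between basket2 and cell3 below 0.019 m or horizontal distance between basket2 and cell4 below 0.019 m or horizontal distance between basket2 and cell5 below 0.019 m or horizontal distance between basket2 and cell6 below 0.019 m) and z of basket2 in the frame of dryer between 0.042 and 0.058 m and (horizontal distance between basket3 and cell1 below 0.019 m or horizontal distance between basket3 and cell2 below 0.019 m or horizontal distance between basket3 and cell3 below 0.019 m or horizontal distance between basket3 and cell4 below 0.019 m or horizontal distance between basket3 and cell5 below 0.019 m or horizontal distance between basket3 and cell6 below 0.019 m) and z of basket3 in the frame of dryer between 0.042 and 0.058 m and (horizontal distance between basket4 and cell1 below 0.019 m or horizontal distance between basket4 and cell2 below 0.019 m or horizontal distance between basket4 and cell3 below 0.019 m or horizontal distance between basket4 and cell4 below 0.019 m or horizontal distance between basket4 and cell5 below 0.019 m or horizontal distance between basket4 and cell6 below 0.019 m) and z of basket4 in the frame of dryer between 0.042 and 0.058 m and (horizontal distance between basket5 and cell1 below 0.019 m or horizontal distance between basket5 and cell2 below 0.019 m or horizontal distance between basket5 and cell3 below 0.019 m or horizontal distance between basket5 and cell4 below 0.019 m or horizontal distance between basket5 and cell5 below 0.019 m or horizontal distance between basket5 and cell6 below 0.019 m) and z of basket5 in the frame of dryer between 0.042 and 0.058 m and (horizontal distance between basket6 and cell1 below 0.019 m or horizontal distance between basket6 and cell2 below 0.019 m or horizontal distance between basket6 and cell3 below 0.019 m or horizontal distance between basket6 and cell4 below 0.019 m or horizontal distance between basket6 and cell5 below 0.019 m or horizontal distance between basket6 and cell6 below 0.019 m) and z of basket6 in the frame of dryer between 0.042 and 0.058 m and value of joint valve_lever above 1.5 rad and value of joint lock_collar below 0.004 m and linear speed of each of basket1, basket2, basket3, basket4, basket5, basket6 below 0.03 m/s); the robot touches nothing.
It fails at once if the jar1 is pushed more than 4 cm or tipped (distance of jar1 from where it was at the start of the episode above 0.04 m or angle between jar1's own z axis and vertical above 0.5 rad).
It fails at once if the jar2 is pushed more than 4 cm or tipped (distance of jar2 from where it was at the start of the episode above 0.04 m or angle between jar2's own z axis and vertical above 0.5 rad).
It fails at once if the dish is pushed more than 4 cm (distance of dish from where it was at the start of the episode above 0.04 m).
Of basket1, basket2, basket3, basket4, basket5, basket6 only 4 to 6 are there at a start; the rules pass over those that are not, and their reading is None.
At some moment in a run one of basket1, basket2, basket3, basket4, basket5, basket6 may be knocked a few centimetres aside while the robot is not near it.
It also fails if it takes over 210 s, if anything falls off the work surface, if the arm or the gripper's body presses on something with over 40 N, if the wrist force passes 120 N, or if a joint passes its speed limit or range.

### The arm

A 7-joint arm with a two-finger parallel gripper is mounted at the origin on the work surface. World frame = base frame: x ahead of the robot, y to its left, z up, the work surface at z = 0. Lengths are in m, angles in rad, forces in N, time in s.
With the tool pointing down it reaches from about 0.425 to 0.875 m from the base axis. Payload 4.7 kg.
Tool frame: the origin (TCP) lies at the very end of the fingers, on their centre line; the grasp point (between the pads) lies 19 mm behind it; z points along the fingers, y is the line along which they close (so a half turn about z gives the same grasp; the last joint's range is limited). The gripper opens to 87 mm and grips with 3 to 60 N. Pads are 19 mm wide; open, the fingers measure 117 mm over their backs; the gripper's body (75 mm by 190 mm) begins 51 mm behind the grasp point.
Start: joints at [1.161, 0.321, -0.07, 1.45, 0.023, 1.371, -0.057], TCP at [0.267, -0.593, 0.223] pointing down, gripper open.
Joint ranges: [-2.86, 2.86], [-0.3, 2.09], [-1.38, 1.24], [0.06, 2.45], [-1.56, 4.7], [0.09, 2.05], [-2.69, 2.69]. Speed limits (rad/s): [2.57, 2.57, 3.14, 3.14, 3.14, 3.14, 3.14].

### API

Orientations are given as a rotation vector (axis times angle).
In Python, from bench import ctrl, imaging, ticket gives the robot as it stands.
- The arm moves only by the tool jog_arm, never from a script. Its argument "rows" is text: rows parted by semicolons, each of 7 numbers parted by spaces: the shift along the tool's x, y, z in cm, then the turn, a rotation vector about the tool's x, y, z in rad, then the closure, from -1 (fully open) to 1 (shut), so that 0 is half open. A call has 1 to 5 rows; each row shifts and turns the commanded pose from where the row before left it, along the tool's axes as they then stand; what a row does not reach is not made up. A row lasts 1/8 s, in which the tool goes at most 62.5 mm and 10.7 degrees, less where a joint would pass 70% of its speed; a pose out of reach is approached as far as the arm can. A call with a gripper value outside its range is refused whole. The fingers move at their own pace and stop on an object; "force" is the grip in N (left out, the last holds). Time passes only in rows, so rows that do not move let the fingers close. It gives the time, the measured TCP pose, the force, the opening and the grip force at its end, in the units of the state.
- ctrl.get_state(): the state, without advancing time (a new reading comes with each control period).
- imaging.get_image(name): name is "side" or "top" or "wrist"; returns a dict with "img" (384x512x3 uint8, blue, green, red), "vertical_fov" (degrees; the focal length in pixels is half the picture's height over the tangent of half this angle, whatever the lens; pixels are square), "cx", "cy" (the principal point, pixels), "origin" and "orientation" of the camera in the world. Camera axes: x right, y down, z forward; pixel columns grow to the right and rows downward; lengths in m; the calibration is good to about 2 mm. A picture is of the moment at which its call begins. There is no depth.
- ticket.close_job(): hands the job in; it is judged then, once.
The state is a dict: "time": time; "joint_positions": joint angles; "qd": joint speeds; "joint_torque": joint torques, N m; "position": TCP position; "tool_rot": TCP orientation; "ft_force": force on the tool from outside, world axes, zero at the start; "torque": the same for the moment, N m; "grip_width": opening from 0.0 (shut) to 1.0 (fully open); "grip_force": force on a finger pad.
Only numpy, scipy, OpenCV 4.12 (cv2) and the standard library are available. Lean on these libraries where they do the work, as an engineer would, in place of code of your own. Each camera call takes 0.05 s, during which the arm holds its last target. There are 200 camera calls.

## Working session

There is one attempt and no reset: what is moved stays moved. The work goes in short steps, Python scripts to look and compute and a tool call to move; the robot and the scene stay as the last step left them, time stands still between calls to the robot, and variables do not carry over. Pictures are saved under pics/ and viewed, at most 14 in all, crops included, and the job is handed in when it is done.

Besides the shell and the picture viewer there is one more tool, called after "Call:" as a command line: name --argument value ..., lists and objects as JSON in quotes. jog_arm: Moves the arm, as the interface text tells. Its arguments: {"type":"object","properties":{"rows":{"type":"string"},"force":{"type":"number"}},"required":["rows"]}

```bash
ls; mkdir -p pics; cat > h.py <<'E'
import numpy as np, cv2
from scipy.spatial.transform import Rotation as R
from bench import ctrl, imaging, ticket
def grab(n,fn=None):
    d=imaging.get_image(n)
    if fn: cv2.imwrite('pics/'+fn,d['img'])
    return d
def cam(d):
    f=d['img'].shape[0]/2/np.tan(np.radians(d['vertical_fov'])/2)
    o=np.array(d['orientation'],float)
    M=o if o.shape==(3,3) else R.from_rotvec(o).as_matrix()
    return f,M,np.array(d['origin'])
def ray(d,u,v,z):
    f,M,o=cam(d); r=M@np.array([(u-d['cx'])/f,(v-d['cy'])/f,1]); return o+r*(z-o[2])/r[2]
def proj(d,p):
    f,M,o=cam(d); q=M.T@(np.array(p)-o); return np.array([d['cx']+f*q[0]/q[2],d['cy']+f*q[1]/q[2]])
E
python3 - <<'E'
from h import *
a=grab('top','top0.png');b=grab('side','side0.png');
for d in(a,b): print({k:v for k,v in d.items() if k!='img'})
s=ctrl.get_state();print(s)
E
```

```text
pics
{'vertical_fov': 56.61911288658474, 'cx': 252.9120148680736, 'cy': 190.1788280702088, 'origin': array([ 0.44541778, -0.00419394,  0.9407209 ]), 'orientation': array([-2.19141715,  2.22045025, -0.09187083])}
{'vertical_fov': 48.62740072228875, 'cx': 248.58022597741734, 'cy': 197.75420714312855, 'origin': array([0.01260909, 0.90107233, 0.86929553]), 'orientation': array([-0.62520271,  2.56154909, -1.3087456 ])}
{'time': 0.1, 'joint_positions': array([ 1.16112954,  0.321759  , -0.07010558,  1.45153478,  0.02257109,
        1.370807  , -0.0569195 ]), 'qd': array([ 0.00029567, -0.00191842,  0.0013326 , -0.0024344 , -0.00212499,
        0.00063907, -0.00020675]), 'joint_torque': array([-2.48338465e-04, -4.92572558e+01, -4.05771118e-01, -3.13395560e+01,
       -6.40024315e-02,  3.95797240e-02,  6.44672923e-05]), 'position': array([ 0.2670531 , -0.59206745,  0.22157361]), 'tool_rot': array([-3.06969619e+00, -6.60364375e-01,  6.56740854e-04]), 'ft_force': array([0.80758573, 0.27235327, 0.55652422]), 'torque': array([-0.04292703, -0.00589261,  0.05088929]), 'grip_force': 0.0, 'grip_width': 0.9979561898414532}
```

View pics/top0.png

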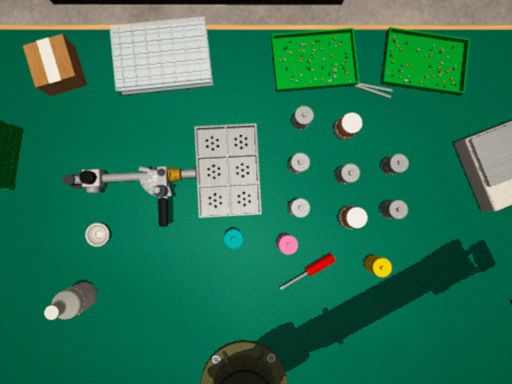

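View pics/side0.png

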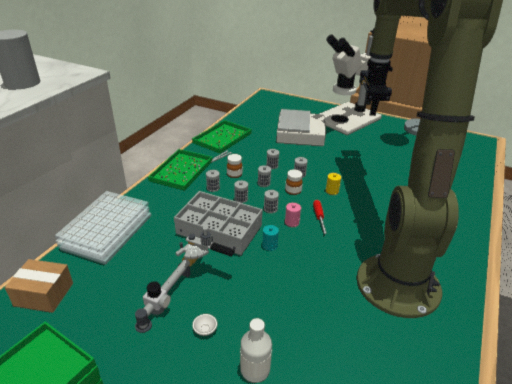

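```bash
cat >> h.py <<'E'
def blobs(d,zc=0.036,roi=((0.35,0.9),(-0.5,0.5))):
    hsv=cv2.cvtColor(d['img'],cv2.COLOR_BGR2HSV)
    fg=(~((hsv[...,0]>65)&(hsv[...,0]<95)&(hsv[...,1]>110))).astype(np.uint8)
    n,l,st,c=cv2.connectedComponentsWithStats(fg,connectivity=4)
    out=[]
    for i in range(1,n):
        if 100<st[i,4]<1500:
            p=ray(d,*c[i],zc)
            if roi[0][0]<p[0]<roi[0][1] and roi[1][0]<p[1]<roi[1][1]:
                m=l==i; out.append((c[i].round(1),p[:2].round(4),st[i,2:].tolist(),d['img'][m].mean(0).round().astype(int).tolist()))
    return out
E
python3 - <<'E'
from h import *
for n in('top','side'):
    d=grab(n)
    print(n)
    for o in blobs(d): print(*o)
    if n=='top':
        cv2.imwrite('pics/c1.png',cv2.resize(d['img'][95:295,30:290],None,fx=3,fy=3,interpolation=cv2.INTER_CUBIC))
E
```

```text
top
[373.7  88.8] [ 0.7572 -0.3481] [40, 15, 240] [128, 141, 128]
[302.4 117.1] [ 0.6836 -0.1595] [22, 24, 386] [136, 144, 143]
[347.8 125.4] [ 0.6609 -0.2771] [29, 28, 588] [148, 163, 171]
[298.7 163. ] [ 0.5645 -0.1474] [22, 21, 354] [157, 166, 164]
[394.8 164. ] [ 0.5593 -0.3963] [28, 21, 446] [118, 126, 124]
[347.4 173.4] [ 0.5363 -0.2723] [25, 21, 399] [136, 145, 143]
[298.8 207.4] [ 0.4507 -0.1453] [22, 20, 347] [170, 180, 178]
[393.9 209.1] [ 0.4431 -0.3899] [28, 19, 447] [121, 129, 127]
[352.5 217. ] [ 0.4244 -0.2822] [30, 23, 567] [158, 173, 179]
[ 96.9 234.3] [0.3907 0.3619] [25, 25, 485] [174, 187, 191]
[286.9 243.7] [ 0.3596 -0.1132] [22, 22, 367] [151, 124, 212]
side
[267.8 167.5] [ 0.5428 -0.3266] [22, 38, 482] [92, 96, 89]
[231.8 163.4] [ 0.6736 -0.2887] [32, 28, 437] [111, 128, 127]
[296.  176.2] [ 0.4288 -0.3212] [23, 38, 571] [108, 122, 124]
[212.6 180.1] [ 0.6788 -0.1577] [14, 22, 272] [94, 99, 91]
[270.7 200.9] [ 0.4471 -0.1429] [15, 23, 310] [96, 100, 93]
[292.5 214.1] [ 0.3566 -0.1113] [18, 26, 362] [103, 88, 143]
[204.4 324.3] [0.3813 0.3769] [26, 23, 466] [174, 185, 182]
```

View pics/c1.png

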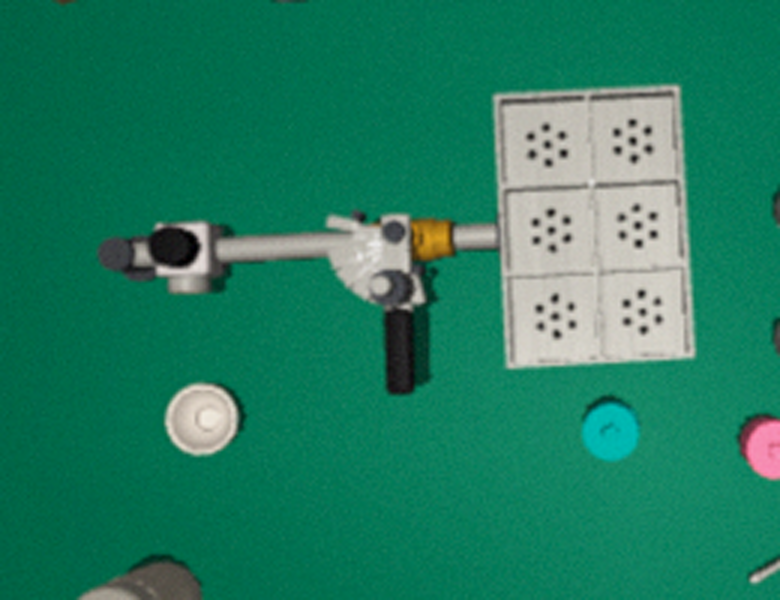

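```bash
python3 - <<'E'
from h import *
d=grab('top')
px={1:(642,311),2:(556,316),3:(638,226),4:(551,230),5:(633,141),6:(548,145)}
L={1:(-72,-36),2:(-72,36),3:(0,-36),4:(0,36),5:(72,-36),6:(72,36)}
W=np.array([ray(d,30+px[i][0]/3-.33,95+px[i][1]/3-.33,.05)[:2] for i in px]); P=np.array([L[i] for i in px])/1e3
Pc=P-P.mean(0);Wc=W-W.mean(0)
yaw=np.arctan2((Pc[:,0]*Wc[:,1]-Pc[:,1]*Wc[:,0]).sum(),(Pc*Wc).sum())
c,s=np.cos(yaw),np.sin(yaw);Q=np.array([[c,-s],[s,c]]);t=W.mean(0)
print('yaw',yaw,'t',t,'res',np.abs(P@Q.T+t-W).max())
np.savez('dry.npz',t=t,Q=Q,yaw=yaw)
for i in L: print('cell',i,(Q@np.array(L[i])/1e3+t).round(4))
for n,p in dict(stem=(0,.156),collar=(-.045,.156),grip=(-.095,.156),open_collar=(0,.201),open_grip=(0,.251)).items(): print(n,(Q@p+t).round(4))
# check: sleeve/collar seen
print('collar top px(crop 392,287)',ray(d,30+392/3,95+287/3,.125), 'sleeve end',ray(d,30+400/3,95+392/3,.098), Q@[-.128,.156]+t)
s=ctrl.get_state();print(s['position'],R.from_rotvec(s['tool_rot']).as_matrix().round(3))
E
```

```text
yaw 0.039580531360130226 t [0.54515423 0.03330636] res 0.0005620898645020134
cell 1 [ 0.4746 -0.0055]
cell 2 [0.4718 0.0664]
cell 3 [ 0.5466 -0.0027]
cell 4 [0.5437 0.0693]
cell 5 [6.185e-01 2.000e-04]
cell 6 [0.6157 0.0721]
stem [0.539  0.1892]
collar [0.494  0.1874]
grip [0.4441 0.1854]
open_collar [0.5372 0.2341]
open_grip [0.5352 0.2841]
collar top px(crop 392,287) [0.49261816 0.18346655 0.125     ] sleeve end [0.41207342 0.1834334  0.098     ] [0.41108153 0.1841192 ]
[ 0.26716725 -0.5923209   0.22207571] [[ 0.912  0.411 -0.   ]
 [ 0.411 -0.912  0.001]
 [-0.    -0.001 -1.   ]]
```

Call:
jog_arm --rows "0 0 0 0 0 0.141 -1;0 0 0 0 0 0.141 -1;0 0 0 0 0 0.142 -1;3.5 -4 0 0 0 0 -1;3.5 -4 0 0 0 0 -1" --force 20

```text
time: 0.88
position: [0.3376, -0.5118, 0.2223]
tool_rot: [-3.141, 0.003, -0.0]
ft_force: [1.8, -0.1, 0.5]
grip_width: 0.997
grip_force: 0.0
```

Call:
jog_arm --rows "3.5 -4 0 0 0 0 -1;3.5 -4 0 0 0 0 -1;3.5 -4 0 0 0 0 -1;0 0 0 0 0 0 -1"

```text
time: 1.38
position: [0.4467, -0.3871, 0.2227]
tool_rot: [-3.139, -0.015, -0.003]
ft_force: [-0.4, 0.3, -0.7]
grip_width: 0.998
grip_force: 0.0
```

Call:
jog_arm --rows "-0.2 0.2 5.5 0 0 0 -1;0 0 5.5 0 0 0 -1;0 0 5.5 0 0 0 -1;0 0 2.9 0 0 0 -1;0 0 0 0 0 0 -1"

```text
time: 2.0
position: [0.4377, -0.3939, 0.0258]
tool_rot: [-3.138, 0.002, 0.008]
ft_force: [-0.7, 0.6, 0.4]
grip_width: 0.997
grip_force: 0.0
```

```bash
python3 - <<'E'
from h import *
print(ctrl.get_state()['position'])
d=grab('side');p=proj(d,ctrl.get_state()['position']).astype(int)
u,v=p;e=d['img'][max(v-70,0):v+70,u-90:u+90];w=grab('wrist')['img']
e=cv2.resize(e,None,fx=3,fy=3)[:384];cv2.imwrite('pics/g1.png',cv2.resize(np.hstack([e,w[:e.shape[0]]]),None,fx=.75,fy=.75))
E
```

```text
[ 0.43766481 -0.3939116   0.02584931]
```

View pics/g1.png

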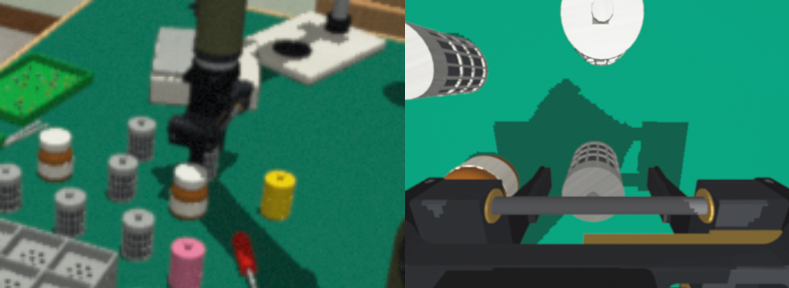

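Call:
jog_arm --rows "0.5 -0.4 -0.3 0 0 0 -1;0 0 0 0 0 0 0.6;0 0 0 0 0 0 0.6;0 0 0 0 0 0 0.6;0 0 0 0 0 0 0.6"

```text
time: 2.72
position: [0.4451, -0.3906, 0.0315]
tool_rot: [3.142, -0.0, -0.0]
ft_force: [0.2, 0.5, -0.4]
grip_width: 0.627
grip_force: 0.0
```

Call:
jog_arm --rows "0 0 0 0 0 0 0.6;0 0 0 0 0 0 0.6;0 0 0 0 0 0 0.6;0 0 0 0 0 0 0.6;0 0 0 0 0 0 0.6"

```text
time: 3.35
position: [0.4452, -0.3906, 0.0315]
tool_rot: [3.142, -0.0, -0.0]
ft_force: [-0.5, 0.2, -0.2]
grip_width: 0.522
grip_force: 20.0
```

Call:
jog_arm --rows "0 0 -5.5 0 0 0 0.6;0 0 -5.5 0 0 0 0.6;0 0 -5 0 0 0 0.6;1.9 -5.1 0 0 0 0 0.6;1.9 -5.1 0 0 0 0 0.6"

```text
time: 3.98
position: [0.4838, -0.2879, 0.1922]
tool_rot: [3.141, -0.003, 0.002]
ft_force: [0.6, -0.2, -2.0]
grip_width: 0.527
grip_force: 20.0
```

Call:
jog_arm --rows "1.9 -5.1 0 0 0 0 0.6;1.9 -5.1 0 0 0 0 0.6;1.9 -5.1 0 0 0 0 0.6;1.9 -5.1 0 0 0 0 0.6;1.9 -5.1 0 0 0 0 0.6"

```text
time: 4.6
position: [0.5786, -0.032, 0.1913]
tool_rot: [3.141, -0.001, -0.0]
ft_force: [0.5, -0.7, -2.3]
grip_width: 0.527
grip_force: 20.0
```

Call:
jog_arm --rows "1.9 -5.1 0 0 0 0 0.6;1.9 -5.1 0 0 0 0 0.6;0 0 0 0 0 0 0.6;0 0 0 0 0 0 0.6"

```text
time: 5.1
position: [0.6161, 0.068, 0.1909]
tool_rot: [3.141, 0.0, -0.002]
ft_force: [0.3, -0.9, -1.7]
grip_width: 0.522
grip_force: 20.0
```

Call:
jog_arm --rows "0 -0.4 5 0 0 0 0.6;0 0 4 0 0 0 0.6;0 0 1.4 0 0 0 0.6;0 0 0 0 0 0 0.6;0 0 0.3 0 0 0 0.6"

```text
time: 5.72
position: [0.6181, 0.0722, 0.0868]
tool_rot: [-3.141, 0.002, -0.006]
ft_force: [0.2, -0.1, -2.3]
grip_width: 0.52
grip_force: 20.0
```

Call:
jog_arm --rows "0 0 0 0 0 0 0.6;0 0 0 0 0 0 0.6"

```text
time: 5.98
position: [0.617, 0.0725, 0.0855]
tool_rot: [3.142, -0.0, 0.003]
ft_force: [-0.1, -0.4, -1.3]
grip_width: 0.522
grip_force: 20.0
```

Call:
jog_arm --rows "0 0 0.3 0 0 0 0.6;0 0 0.1 0 0 0 0.6;0 0 0 0 0 0 -1;0 0 0 0 0 0 -1;0 0 0 0 0 0 -1"

```text
time: 6.6
position: [0.6163, 0.0724, 0.0804]
tool_rot: [3.142, -0.0, -0.0]
ft_force: [-0.8, 0.5, 0.0]
grip_width: 0.781
grip_force: 0.0
```

Call:
jog_arm --rows "0 0 0 0 0 0 -1;0 0 0 0 0 0 -1;0 0 -5 0 0 0 -1;0 0 -5 0 0 0 -1;0 5.5 0 0 0 0 -1"

```text
time: 7.22
position: [0.6193, 0.0241, 0.1863]
tool_rot: [-3.138, -0.016, -0.016]
ft_force: [0.7, -0.7, -0.4]
grip_width: 1.002
grip_force: 0.0
```

```bash
python3 - <<'E'
from h import *
d=grab('top');print(ctrl.get_state()['position'])
for o in blobs(d): print(*o)
cv2.imwrite('pics/c2.png',cv2.resize(np.hstack([d['img'][95:295,180:330],grab('side')['img'][150:350,150:290]]),None,fx=2.5,fy=2.5))
E
```

```text
[0.61822722 0.00829105 0.18327193]
[373.7  88.8] [ 0.7572 -0.348 ] [39, 15, 241] [143, 157, 143]
[302.3 117.1] [ 0.6836 -0.1593] [22, 24, 392] [150, 159, 156]
[347.8 125.4] [ 0.6609 -0.2771] [29, 28, 588] [159, 174, 182]
[298.6 163. ] [ 0.5645 -0.1473] [22, 21, 355] [173, 183, 181]
[394.7 164. ] [ 0.5592 -0.3963] [28, 21, 445] [132, 140, 138]
[347.4 173.4] [ 0.5363 -0.2723] [25, 21, 399] [151, 160, 158]
[352.4 217. ] [ 0.4244 -0.2821] [30, 23, 568] [169, 183, 190]
[ 96.9 234.3] [0.3906 0.362 ] [25, 25, 486] [191, 205, 208]
```

View pics/c2.png

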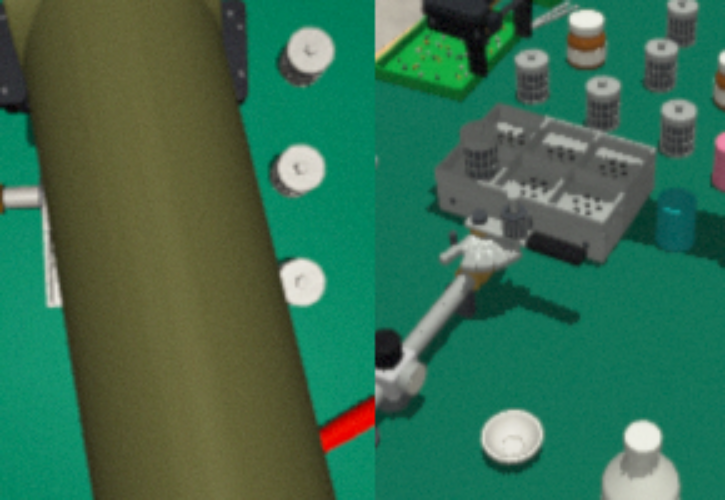

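Call:
jog_arm --rows "1.6 4.2 0 0 0 0 -1;1.6 4.2 0 0 0 0 -1;1.6 4.2 0 0 0 0 -1;1.6 4.2 0 0 0 0 -1;0 0 0 0 0 0 -1"

```text
time: 7.95
position: [0.68, -0.1571, 0.1792]
tool_rot: [3.139, -0.013, -0.002]
ft_force: [-0.9, -0.3, -0.2]
grip_width: 0.999
grip_force: 0.0
```

Call:
jog_arm --rows "0 0 5.3 0 0 0 -1;0 0 4 0 0 0 -1;0 0 0 0 0 0 -1;0 0 0 0 0 0 -1"

```text
time: 8.45
position: [0.6814, -0.15, 0.0894]
tool_rot: [3.141, 0.001, 0.004]
ft_force: [0.2, -0.2, 0.5]
grip_width: 1.002
grip_force: 0.0
```

Call:
jog_arm --rows "0.2 0.9 1 0 0 0 -1;0 0 2.5 0 0 0 -1;0 0 2.4 0 0 0 -1;0 0 0 0 0 0 -1;0 0 0 0 0 0 -1"

```text
time: 9.07
position: [0.6835, -0.1602, 0.0301]
tool_rot: [3.141, -0.001, 0.004]
ft_force: [0.5, -0.5, 0.3]
grip_width: 0.998
grip_force: 0.0
```

Call:
jog_arm --rows "0 0 0 0 0 0 0.6;0 0 0 0 0 0 0.6;0 0 0 0 0 0 0.6;0 0 0 0 0 0 0.6;0 0 0 0 0 0 0.6"

```text
time: 9.7
position: [0.6824, -0.1596, 0.0286]
tool_rot: [3.142, -0.0, -0.0]
ft_force: [0.4, -0.8, 1.1]
grip_width: 0.527
grip_force: 20.1
```

Call:
jog_arm --rows "0 0 0 0 0 0 0.6;0 0 0 0 0 0 0.6;0 0 0 0 0 0 0.6;0 0 0 0 0 0 0.6"

```text
time: 10.2
position: [0.6824, -0.1596, 0.0285]
tool_rot: [3.142, -0.0, -0.0]
ft_force: [-0.1, 0.2, 1.1]
grip_width: 0.524
grip_force: 20.0
```

Call:
jog_arm --rows "0 0 -5 0 0 0 0.6;0 0 -5 0 0 0 0.6;0 0 -5 0 0 0 0.6;-1.6 -4 0 0 0 0 0.6;-1.6 -4 0 0 0 0 0.6"

```text
time: 10.82
position: [0.6501, -0.0791, 0.1789]
tool_rot: [-3.142, 0.002, -0.001]
ft_force: [0.2, 1.1, -1.8]
grip_width: 0.522
grip_force: 20.0
```

Call:
jog_arm --rows "-1.6 -4 0 0 0 0 0.6;-1.6 -4 0 0 0 0 0.6;0 0 0 0 0 0 0.6;0 0 0 0 0 0 0.6"

```text
time: 11.32
position: [0.6184, -0.0003, 0.1783]
tool_rot: [3.14, -0.0, -0.0]
ft_force: [-0.5, -0.4, -1.1]
grip_width: 0.528
grip_force: 20.0
```

Call:
jog_arm --rows "0 0 5 0 0 0 0.6;0 0 4 0 0 0 0.6;0 0 0.5 0 0 0 0.6;0 0 0 0 0 0 0.6;0 0 0 0 0 0 0.6"

```text
time: 11.95
position: [0.6201, 0.0002, 0.0858]
tool_rot: [3.141, -0.001, 0.006]
ft_force: [-0.5, 0.3, -1.8]
grip_width: 0.526
grip_force: 20.0
```

Call:
jog_arm --rows "-0.1 0 0.4 0 0 0 0.6;0 0 0.2 0 0 0 0.6;0 0 0 0 0 0 0.6;0 0 0 0 0 0 0.6"

```text
time: 12.45
position: [0.6177, 0.0003, 0.0785]
tool_rot: [3.141, -0.0, 0.001]
ft_force: [-2.1, -0.9, 5.6]
grip_width: 0.522
grip_force: 20.0
```

Call:
jog_arm --rows "0 0 0 0 0 0 -0.3;0 0 0 0 0 0 -0.3;0 0 0 0 0 0 -0.3;0 0 0 0 0 0 -0.3"

```text
time: 12.95
position: [0.6173, 0.0004, 0.0773]
tool_rot: [3.142, -0.0, -0.0]
ft_force: [-0.3, 0.3, 0.2]
grip_width: 0.647
grip_force: 0.0
```

Call:
jog_arm --rows "0 0 -5 0 0 0 -0.3;0 0 -5 0 0 0 -1;-1.2 5 0 0 0 0 -1;-1.2 5 0 0 0 0 -1;-1.2 5 0 0 0 0 -1"

```text
time: 13.58
position: [0.581, -0.151, 0.1777]
tool_rot: [3.141, 0.0, 0.001]
ft_force: [0.7, 0.1, -0.4]
grip_width: 0.974
grip_force: 0.0
```

```bash
python3 - <<'E'
from h import *
d=grab('top');print(ctrl.get_state()['position'])
for o in blobs(d): print(*o)
print('side')
for o in blobs(grab('side')): print(*o)
E
```

```text
[ 0.57831427 -0.16143379  0.17738404]
[298.8 207.5] [ 0.4505 -0.1453] [22, 20, 344] [159, 167, 164]
[ 96.9 234.3] [0.3907 0.3619] [25, 25, 485] [199, 212, 215]
[286.8 243.7] [ 0.3596 -0.1129] [23, 22, 371] [105, 87, 159]
side
[267.8 167.5] [ 0.5428 -0.3263] [22, 38, 483] [96, 100, 93]
[293.7 181.6] [ 0.4229 -0.2851] [18, 26, 393] [115, 134, 139]
[292.4 214.6] [ 0.356  -0.1085] [17, 26, 365] [85, 73, 117]
[204.4 324.3] [0.3812 0.377 ] [26, 23, 465] [181, 192, 189]
```

Call:
jog_arm --rows "-0.7 -0.7 0 0 0 0 -1;-0.7 -0.7 0 0 0 0 -1;0 0 0 0 0 0 -1"

```text
time: 14.05
position: [0.5672, -0.1328, 0.1778]
tool_rot: [-3.141, -0.006, -0.0]
ft_force: [-0.2, -0.2, 0.6]
grip_width: 0.997
grip_force: 0.0
```

```bash
cat >> h.py <<'E'
def wb(fn=None):
    d=grab('wrist',fn); print(ctrl.get_state()['position'].round(4))
    hsv=cv2.cvtColor(d['img'],cv2.COLOR_BGR2HSV)
    fg=((hsv[...,1]<45)&(hsv[...,2]>140)).astype(np.uint8)
    fg=cv2.morphologyEx(fg,cv2.MORPH_OPEN,np.ones((7,7)))
    n,l,st,c=cv2.connectedComponentsWithStats(fg)
    for i in range(1,n):
        if st[i,4]>400: print(c[i].round(),ray(d,*c[i],.062)[:2].round(4),st[i,2:])
    return d
E
python3 - <<'E'
from h import *
wb('w3.png')
E
```

```text
[ 0.5675 -0.1337  0.1778]
[410.  97.] [ 0.6594 -0.2811] [  55   57 2486]
[107. 166.] [0.5889 0.0292] [  152   134 11103]
[ 23. 151.] [0.6037 0.1147] [  49   58 2100]
[151. 159.] [ 0.5956 -0.0188] [ 28  25 424]
[495. 195.] [ 0.5576 -0.3934] [  36   40 1109]
[382. 214.] [ 0.5349 -0.272 ] [  41   38 1213]
[144. 244.] [0.4947 0.0022] [ 36  28 592]
```

View pics/w3.png

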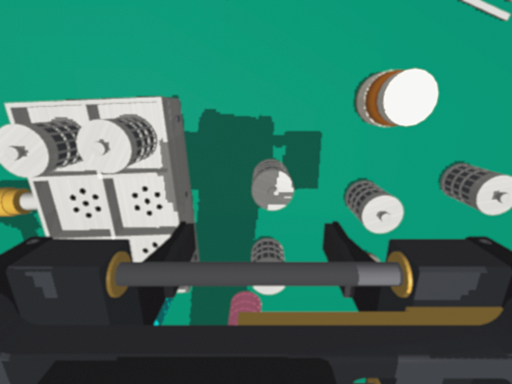

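Call:
jog_arm --rows "-0.3 1.4 3 0 0 0 -1;0 0 5 0 0 0 -1;0 0 0 0 0 0 -1;0 0 0 0 0 0 -1"

```text
time: 14.6
position: [0.5656, -0.1492, 0.0991]
tool_rot: [3.141, 0.001, 0.003]
ft_force: [0.9, 0.1, 0.3]
grip_width: 1.0
grip_force: 0.0
```

Call:
jog_arm --rows "-0.1 -0.1 3.5 0 0 0 -1;0 0 3.4 0 0 0 -1;0 0 0 0 0 0 -1;0 0 0 0 0 0 0.6;0 0 0 0 0 0 0.6"

```text
time: 15.22
position: [0.5652, -0.1489, 0.0309]
tool_rot: [3.14, -0.0, 0.006]
ft_force: [-0.7, -0.5, 0.7]
grip_width: 0.85
grip_force: 0.0
```

Call:
jog_arm --rows "0 0 0 0 0 0 0.6;0 0 0 0 0 0 0.6;0 0 0 0 0 0 0.6;0 0 0 0 0 0 0.6;0 0 0 0 0 0 0.6"

```text
time: 15.85
position: [0.5635, -0.1485, 0.0287]
tool_rot: [-3.142, 0.0, -0.0]
ft_force: [-1.0, 0.4, 3.0]
grip_width: 0.522
grip_force: 20.0
```

Call:
jog_arm --rows "0 0 -5 0 0 0 0.6;0 0 -5 0 0 0 0.6;0 0 -5 0 0 0 0.6;-0.5 -5.4 0 0 0 0 0.6;-0.5 -5.4 0 0 0 0 0.6"

```text
time: 16.48
position: [0.5533, -0.04, 0.1787]
tool_rot: [3.141, -0.004, 0.001]
ft_force: [-0.2, 0.7, -2.7]
grip_width: 0.525
grip_force: 20.0
```

Call:
jog_arm --rows "-0.5 -5.4 0 0 0 0 0.6;-0.5 -5.4 0 0 0 0 0.6;0 0 0 0 0 0 0.6;0 0 0 0 0 0 0.6"

```text
time: 16.98
position: [0.5431, 0.0668, 0.1779]
tool_rot: [3.14, 0.0, -0.001]
ft_force: [0.2, -0.1, -0.4]
grip_width: 0.525
grip_force: 20.0
```

Call:
jog_arm --rows "0 -0.2 5 0 0 0 0.6;0 0 4 0 0 0 0.6;0 0 0.6 0 0 0 0.6;0 0 0.3 0 0 0 0.6;0 0 0 0 0 0 0.6"

```text
time: 17.6
position: [0.5448, 0.0691, 0.0811]
tool_rot: [3.142, -0.002, 0.004]
ft_force: [-0.8, 0.3, -1.9]
grip_width: 0.523
grip_force: 20.0
```

Call:
jog_arm --rows "0 0 0.1 0 0 0 0.6;0 0 0 0 0 0 0.6;0 0 0 0 0 0 0.6"

```text
time: 17.98
position: [0.5436, 0.0694, 0.0789]
tool_rot: [3.141, -0.0, 0.001]
ft_force: [-0.3, -0.2, -1.6]
grip_width: 0.523
grip_force: 20.0
```

Call:
jog_arm --rows "0 0 0 0 0 0 -0.3;0 0 0 0 0 0 -0.3;0 0 0 0 0 0 -0.3;0 0 0 0 0 0 -0.3"

```text
time: 18.48
position: [0.5435, 0.0694, 0.0786]
tool_rot: [3.142, -0.0, 0.0]
ft_force: [0.5, -0.3, 0.1]
grip_width: 0.65
grip_force: 0.0
```

Call:
jog_arm --rows "0 0 -5 0 0 0 -0.3;0 0 -5 0 0 0 -1;0 5.5 0 0 0 0 -1;0 5.5 0 0 0 0 -1;0 5.5 0 0 0 0 -1"

```text
time: 19.1
position: [0.5433, -0.0972, 0.1789]
tool_rot: [3.141, 0.0, 0.001]
ft_force: [0.7, 0.6, -0.0]
grip_width: 0.973
grip_force: 0.0
```

Call:
jog_arm --rows "0 5 0 0 0 0 -1;0 5 0 0 0 0 -1;0 0 0 0 0 0 -1;0 0 0 0 0 0 -1"

```text
time: 19.6
position: [0.5434, -0.1949, 0.1784]
tool_rot: [-3.141, 0.0, 0.0]
ft_force: [0.9, -0.0, 0.4]
grip_width: 1.002
grip_force: 0.0
```

```bash
python3 - <<'E'
from h import *
d=wb('w4.png')
d=grab('top')
for o in blobs(d): print(*o)
print('side')
for o in blobs(grab('side')): print(*o)
E
```

```text
[ 0.5436 -0.194   0.1785]
[347.  69.] [ 0.6599 -0.279 ] [  56   61 2700]
[71. 88.] [ 0.643  -0.0105] [  67   33 1090]
[ 23. 124.] [0.6081 0.0461] [  54   88 3360]
[ 86. 137.] [ 0.5952 -0.0165] [ 56  38 825]
[ 87. 179.] [ 0.5508 -0.0084] [  68   61 3225]
[446. 172.] [ 0.5582 -0.396 ] [  44   42 1405]
[340. 193.] [ 0.5344 -0.284 ] [ 20  37 515]
[ 99. 225.] [ 0.4953 -0.0109] [  56   25 1161]
[ 33. 226.] [0.494  0.0644] [ 50  26 895]
[327. 293.] [ 0.4031 -0.2807] [ 32  18 479]
[298.6 207.5] [ 0.4505 -0.1448] [22, 20, 339] [97, 103, 101]
[ 96.9 234.3] [0.3907 0.3619] [25, 25, 485] [197, 210, 213]
[286.8 243.6] [ 0.3597 -0.1129] [22, 22, 370] [88, 71, 141]
side
[267.8 167.6] [ 0.5426 -0.3262] [22, 38, 483] [89, 93, 86]
[231.7 163.4] [ 0.6738 -0.2885] [32, 28, 436] [115, 132, 131]
[293.7 181.6] [ 0.4229 -0.2851] [18, 26, 392] [115, 133, 138]
[292.3 214.7] [ 0.3558 -0.1081] [17, 26, 362] [83, 71, 115]
[204.5 324.3] [0.3812 0.3769] [26, 23, 464] [180, 192, 188]
```

View pics/w4.png

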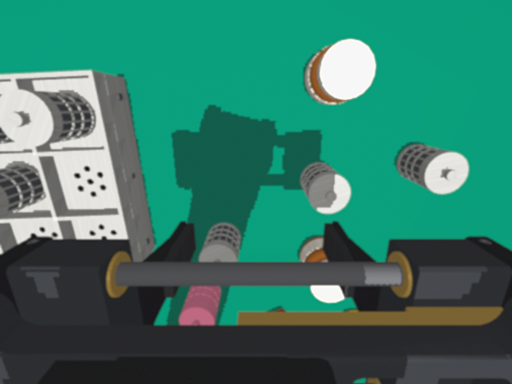

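Call:
jog_arm --rows "-0.35 3.9 0 0 0 0 -1;-0.35 3.9 0 0 0 0 -1;0 0 4.5 0 0 0 -1;0 0 4 0 0 0 -1;0 0 0 0 0 0 -1"

```text
time: 20.38
position: [0.5342, -0.2712, 0.0904]
tool_rot: [-3.138, -0.003, 0.01]
ft_force: [-0.4, -0.8, 0.9]
grip_width: 0.999
grip_force: 0.0
```

Call:
jog_arm --rows "0 0 0 0 0 0 -1;0 0 0 0 0 0 -1"

```text
time: 20.62
position: [0.538, -0.2739, 0.096]
tool_rot: [3.14, 0.001, 0.005]
ft_force: [0.1, -0.5, -0.3]
grip_width: 0.999
grip_force: 0.0
```

Call:
jog_arm --rows "-0.1 -0.1 3.2 0 0 0 -1;0 0 3.2 0 0 0 -1;0 0 0 0 0 0 -1;0 0 0 0 0 0 0.6;0 0 0 0 0 0 0.6"

```text
time: 21.25
position: [0.5368, -0.2733, 0.0317]
tool_rot: [3.14, -0.0, 0.005]
ft_force: [0.5, -1.0, 0.0]
grip_width: 0.855
grip_force: 0.0
```

Call:
jog_arm --rows "0 0 0 0 0 0 0.6;0 0 0 0 0 0 0.6;0 0 0 0 0 0 0.6;0 0 0 0 0 0 0.6;0 0 0 0 0 0 0.6"

```text
time: 21.88
position: [0.5354, -0.2726, 0.0297]
tool_rot: [3.141, -0.0, 0.0]
ft_force: [-0.9, 0.5, 2.1]
grip_width: 0.525
grip_force: 20.0
```

Call:
jog_arm --rows "0 0 -5 0 0 0 0.6;0 0 -5 0 0 0 0.6;0 0 -5 0 0 0 0.6;0.2 -5.4 0 0 0 0 0.6;0.2 -5.4 0 0 0 0 0.6"

```text
time: 22.5
position: [0.5394, -0.1638, 0.1799]
tool_rot: [3.141, -0.003, 0.001]
ft_force: [-0.1, 1.7, -1.5]
grip_width: 0.522
grip_force: 20.0
```

Call:
jog_arm --rows "0.2 -5.4 0 0 0 0 0.6;0.3 -5.4 0 0 0 0 0.6;0.2 -5.4 0 0 0 0 0.6;0 0 0 0 0 0 0.6;0 0 0 0 0 0 0.6"

```text
time: 23.12
position: [0.5461, -0.003, 0.179]
tool_rot: [3.141, 0.0, -0.001]
ft_force: [-0.4, -0.8, -1.8]
grip_width: 0.525
grip_force: 20.0
```

Call:
jog_arm --rows "0 0 5 0 0 0 0.6;0 0 4 0 0 0 0.6;0 0 0.6 0 0 0 0.6;0 0 0.3 0 0 0 0.6;0 0 0 0 0 0 0.6"

```text
time: 23.75
position: [0.5477, -0.003, 0.0822]
tool_rot: [3.141, -0.001, 0.004]
ft_force: [1.0, -0.1, -0.7]
grip_width: 0.523
grip_force: 20.0
```

Call:
jog_arm --rows "0 0 0.1 0 0 0 0.6;0 0 0 0 0 0 0.6;0 0 0 0 0 0 -0.3;0 0 0 0 0 0 -0.3"

```text
time: 24.25
position: [0.5467, -0.0025, 0.0799]
tool_rot: [3.141, -0.0, 0.001]
ft_force: [0.5, 0.8, -0.0]
grip_width: 0.629
grip_force: 0.0
```

Call:
jog_arm --rows "0 0 0 0 0 0 -0.3;0 0 0 0 0 0 -0.3;0 0 -5 0 0 0 -0.3;0 0 -5 0 0 0 -1;0 5.5 0 0 0 0 -1"

```text
time: 24.88
position: [0.5501, -0.0526, 0.1849]
tool_rot: [-3.141, -0.015, -0.016]
ft_force: [1.2, -1.3, -1.1]
grip_width: 0.799
grip_force: 0.0
```

Call:
jog_arm --rows "0 5.5 0 0 0 0 -1;0 5.5 0 0 0 0 -1;0 5.5 0 0 0 0 -1;0 5.5 0 0 0 0 -1;0 0 0 0 0 0 -1"

```text
time: 25.5
position: [0.5442, -0.2843, 0.1788]
tool_rot: [3.139, -0.015, -0.002]
ft_force: [0.0, 0.2, 0.3]
grip_width: 0.999
grip_force: 0.0
```

```bash
python3 - <<'E'
from h import *
d=wb('w5.png')
d=grab('top')
for o in blobs(d): print(*o)
print('side')
for o in blobs(grab('side')): print(*o)
E
```

```text
[ 0.5454 -0.2803  0.179 ]
[249.  70.] [ 0.66   -0.2765] [  54   59 2617]
[362. 172.] [ 0.5583 -0.396 ] [  43   42 1417]
[ 20. 229.] [ 0.4947 -0.0087] [ 46  31 948]
[258. 292.] [ 0.4039 -0.2818] [ 40  18 589]
[373.6  88.7] [ 0.7572 -0.3478] [40, 16, 242] [140, 153, 139]
[298.9 207.4] [ 0.4507 -0.1454] [22, 20, 352] [160, 169, 167]
[352.4 217. ] [ 0.4244 -0.2821] [30, 23, 569] [167, 181, 188]
[ 96.9 234.3] [0.3907 0.3619] [25, 25, 485] [188, 202, 206]
[286.9 243.7] [ 0.3596 -0.1132] [23, 22, 368] [135, 109, 191]
side
[272.2 158.3] [ 0.5555 -0.3944] [14, 20, 230] [93, 98, 90]
[231.8 163.4] [ 0.6737 -0.2887] [32, 28, 436] [114, 131, 131]
[293.7 181.6] [ 0.4229 -0.2851] [18, 26, 392] [115, 133, 138]
[270.7 200.7] [ 0.4475 -0.1438] [15, 24, 321] [91, 95, 89]
[292.3 214.2] [ 0.357  -0.1107] [18, 26, 376] [95, 81, 133]
[204.5 324.3] [0.3812 0.377 ] [26, 23, 464] [180, 191, 187]
```

View pics/w5.png

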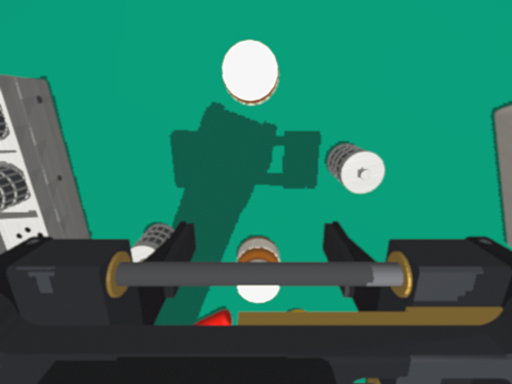

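Call:
jog_arm --rows "0.4 3.9 0 0 0 0 -1;0.5 3.9 0 0 0 0 -1;0.4 3.8 0 0 0 0 -1;0 0 4.5 0 0 0 -1;0 0 4 0 0 0 -1"

```text
time: 26.28
position: [0.5604, -0.3918, 0.0938]
tool_rot: [-3.141, -0.003, -0.002]
ft_force: [0.3, -0.8, -0.7]
grip_width: 1.001
grip_force: 0.0
```

Call:
jog_arm --rows "0 0 0 0 0 0 -1;0 0 0 0 0 0 -1;0 0 0 0 0 0 -1"

```text
time: 26.65
position: [0.561, -0.3939, 0.0974]
tool_rot: [3.139, 0.001, 0.006]
ft_force: [-0.3, -0.1, 0.1]
grip_width: 1.0
grip_force: 0.0
```

Call:
jog_arm --rows "-0.2 0.2 3.3 0 0 0 -1;0 0 3.2 0 0 0 -1;0 0 0 0 0 0 -1;0 0 0 0 0 0 0.6;0 0 0 0 0 0 0.6"

```text
time: 27.28
position: [0.5588, -0.3964, 0.032]
tool_rot: [3.139, -0.0, 0.005]
ft_force: [0.1, -0.7, -0.0]
grip_width: 0.854
grip_force: 0.0
```

Call:
jog_arm --rows "0 0 0 0 0 0 0.6;0 0 0 0 0 0 0.6;0 0 0 0 0 0 0.6;0 0 0 0 0 0 0.6;0 0 0 0 0 0 0.6"

```text
time: 27.9
position: [0.5574, -0.3959, 0.0299]
tool_rot: [3.141, -0.001, 0.001]
ft_force: [-0.3, -1.1, 2.1]
grip_width: 0.52
grip_force: 20.0
```

Call:
jog_arm --rows "0 0 -5 0 0 0 0.6;0 0 -5 0 0 0 0.6;0 0 -5 0 0 0 0.6;-0.9 -5.1 0 0 0 0 0.6;-1 -5.2 0 0 0 0 0.6"

```text
time: 28.52
position: [0.538, -0.2914, 0.1795]
tool_rot: [-3.141, 0.002, -0.001]
ft_force: [0.5, 1.2, -1.6]
grip_width: 0.524
grip_force: 20.0
```

Call:
jog_arm --rows "-0.9 -5.1 0 0 0 0 0.6;-1 -5.2 0 0 0 0 0.6;-0.9 -5.1 0 0 0 0 0.6;-1 -5.2 0 0 0 0 0.6;-0.9 -5.1 0 0 0 0 0.6"

```text
time: 29.15
position: [0.4903, -0.0336, 0.179]
tool_rot: [-3.142, -0.0, 0.002]
ft_force: [0.4, 0.7, -2.1]
grip_width: 0.52
grip_force: 20.0
```

Call:
jog_arm --rows "-1 -5.1 0 0 0 0 0.6;-1 -5.1 0 0 0 0 0.6;0 0 0 0 0 0 0.6;0 0 0 0 0 0 0.6;0 0 0 0 0 0 0.6"

```text
time: 29.78
position: [0.4714, 0.065, 0.1792]
tool_rot: [3.141, -0.004, -0.001]
ft_force: [0.4, 0.3, -2.7]
grip_width: 0.525
grip_force: 20.0
```

Place at z≈0.080.

Call:
jog_arm --rows "0 -0.1 5 0 0 0 0.6;0 0 4 0 0 0 0.6;0 0 0.6 0 0 0 0.6;0 0 0.3 0 0 0 0.6;0 0 0 0 0 0 0.6"

```text
time: 30.4
position: [0.4728, 0.0673, 0.082]
tool_rot: [3.142, -0.001, 0.004]
ft_force: [0.3, -1.0, -1.3]
grip_width: 0.523
grip_force: 20.0
```

Call:
jog_arm --rows "0 0 0.1 0 0 0 0.6;0 0 0 0 0 0 0.6;0 0 0 0 0 0 -0.3;0 0 0 0 0 0 -0.3;0 0 0 0 0 0 -0.3"

```text
time: 31.02
position: [0.4716, 0.0675, 0.0797]
tool_rot: [3.142, -0.0, 0.001]
ft_force: [-0.3, 0.9, 0.5]
grip_width: 0.644
grip_force: 0.0
```

Call:
jog_arm --rows "0 0 0 0 0 0 -0.3;0 0 -5 0 0 0 -0.3;0 0 -5 0 0 0 -1;0 5 0 0 0 0 -1;0 5 0 0 0 0 -1"

```text
time: 31.65
position: [0.4719, -0.0335, 0.1806]
tool_rot: [3.141, 0.003, 0.004]
ft_force: [0.1, -0.2, -0.4]
grip_width: 0.903
grip_force: 0.0
```

Call:
jog_arm --rows "0 5 0 0 0 0 -1;0 5 0 0 0 0 -1;0 0 0 0 0 0 -1;0 0 0 0 0 0 -1"

```text
time: 32.15
position: [0.4714, -0.1318, 0.1794]
tool_rot: [-3.141, -0.0, 0.0]
ft_force: [0.2, 0.4, -0.3]
grip_width: 0.999
grip_force: 0.0
```

```bash
python3 - <<'E'
from h import *
d=wb()
d=grab('top')
for o in blobs(d): print(*o)
print('side')
for o in blobs(grab('side','s6.png')): print(*o)
E
```

```text
[ 0.4715 -0.1311  0.1795]
[ 9. 31.] [0.6204 0.1001] [  22   60 1017]
[102.  73.] [0.5843 0.0201] [  157   152 12636]
[424.   5.] [ 0.6409 -0.2809] [ 42  14 448]
[ 22. 121.] [0.5394 0.1099] [  48   57 2152]
[ 77. 159.] [0.4999 0.0618] [ 59  21 771]
[142. 180.] [ 0.4767 -0.0039] [  65   62 2767]
[ 42. 200.] [0.4543 0.11  ] [  53   48 1876]
[100. 203.] [0.4502 0.0459] [ 34  25 544]
[392. 226.] [ 0.4224 -0.2855] [  47   43 1452]
[373.4  88.7] [ 0.7574 -0.3473] [40, 15, 247] [141, 155, 141]
[347.8 125.4] [ 0.661  -0.2771] [29, 28, 589] [159, 174, 182]
[ 96.9 234.3] [0.3906 0.3619] [25, 24, 484] [192, 206, 209]
[286.9 243.6] [ 0.3598 -0.1131] [23, 22, 369] [130, 107, 183]
side
[231.7 163.4] [ 0.6736 -0.2883] [32, 28, 435] [114, 131, 131]
[293.7 181.6] [ 0.4229 -0.2852] [18, 26, 391] [115, 133, 138]
[271.  195.8] [ 0.4578 -0.1692] [15, 23, 299] [82, 86, 79]
[292.4 214.4] [ 0.3562 -0.1098] [18, 26, 367] [94, 81, 130]
[204.5 324.3] [0.3812 0.3769] [26, 23, 463] [180, 192, 188]
```

```bash
python3 - <<'E'
from h import *
a=cv2.imread('pics/s6.png')[130:270,160:330]; w=grab('wrist')['img']
cv2.imwrite('pics/c6.png',np.hstack([cv2.resize(a,(466,384),interpolation=cv2.INTER_CUBIC),w])[:, :800])
E
```

```text
(no output)
```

View pics/c6.png

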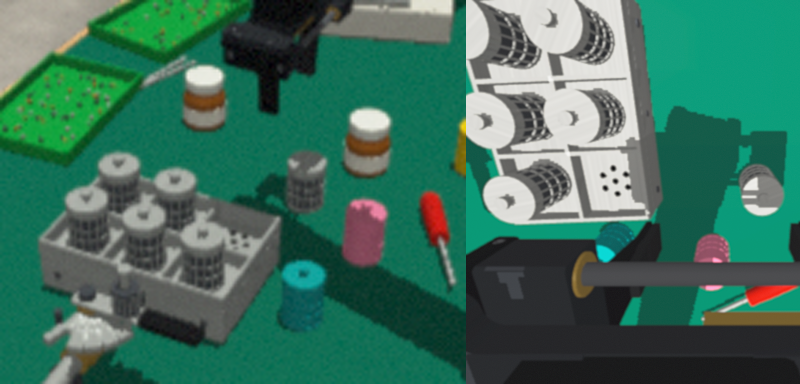

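```bash
python3 - <<'E'
from h import *
d=grab('wrist');print(ray(d,297,193,.064),ctrl.get_state()['position'])
E
```

```text
[ 0.4633109  -0.17316199  0.064     ] [ 0.47156502 -0.13140617  0.17962678]
```

Call:
jog_arm --rows "-0.9 4.1 0 0 0 0 -1;0 0 4.5 0 0 0 -1;0 0 4 0 0 0 -1;0 0 0 0 0 0 -1;0 0 0 0 0 0 -1"

```text
time: 33.02
position: [0.4635, -0.1734, 0.096]
tool_rot: [3.141, 0.001, 0.003]
ft_force: [0.0, 0.5, 0.0]
grip_width: 1.001
grip_force: 0.0
```

```bash
python3 - <<'E'
from h import *
print(ctrl.get_state()['position'])
d=grab('side')
for o in blobs(d): print(*o)
grab('wrist','w7.png')
E
```

```text
[ 0.46351951 -0.17343994  0.09604814]
[231.8 163.4] [ 0.6737 -0.2887] [32, 28, 435] [116, 133, 133]
[293.7 181.6] [ 0.4229 -0.2852] [18, 26, 391] [116, 134, 140]
[292.3 214.7] [ 0.3559 -0.108 ] [17, 26, 360] [83, 71, 116]
[204.4 324.3] [0.3813 0.3769] [26, 23, 466] [181, 193, 189]
```

View pics/w7.png

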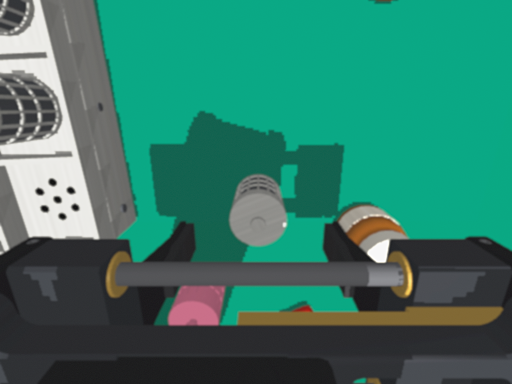

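Basket lid at (258,220), centred between the fingers (158–360). Descend and grasp.

Call:
jog_arm --rows "-0.1 0 3.3 0 0 0 -1;0 0 3.2 0 0 0 -1;0 0 0 0 0 0 -1;0 0 0 0 0 0 0.6;0 0 0 0 0 0 0.6"

```text
time: 33.75
position: [0.4629, -0.1741, 0.0314]
tool_rot: [3.14, -0.0, 0.005]
ft_force: [-0.7, -0.4, 0.5]
grip_width: 0.854
grip_force: 0.0
```

Call:
jog_arm --rows "0 0 0 0 0 0 0.6;0 0 0 0 0 0 0.6;0 0 0 0 0 0 0.6;0 0 0 0 0 0 0.6;0 0 0 0 0 0 0.6"

```text
time: 34.38
position: [0.4614, -0.1735, 0.0297]
tool_rot: [3.142, -0.0, 0.0]
ft_force: [-0.3, 0.3, 2.0]
grip_width: 0.522
grip_force: 20.0
```

Call:
jog_arm --rows "0 0 -5 0 0 0 0.6;0 0 -5 0 0 0 0.6;0 0 -5 0 0 0 0.6;0.4 -5.6 0 0 0 0 0.6;0.5 -5.6 0 0 0 0 0.6"

```text
time: 35.0
position: [0.4705, -0.0608, 0.1799]
tool_rot: [3.141, -0.004, 0.002]
ft_force: [0.7, 0.9, -1.9]
grip_width: 0.524
grip_force: 20.0
```

Call:
jog_arm --rows "0.4 -5.6 0 0 0 0 0.6;0 0 0 0 0 0 0.6;0 0 0 0 0 0 0.6;0 0 0 0 0 0 0.6"

```text
time: 35.5
position: [0.4741, -0.0073, 0.1791]
tool_rot: [3.141, -0.005, -0.001]
ft_force: [1.2, -0.5, -0.9]
grip_width: 0.524
grip_force: 20.0
```

Call:
jog_arm --rows "0.1 -0.1 5 0 0 0 0.6;0 0 4 0 0 0 0.6;0 0 0.6 0 0 0 0.6;0 0 0.3 0 0 0 0.6;0 0 0 0 0 0 0.6"

```text
time: 36.12
position: [0.4767, -0.0049, 0.082]
tool_rot: [3.141, -0.001, 0.004]
ft_force: [0.3, 0.0, -1.1]
grip_width: 0.525
grip_force: 20.0
```

Call:
jog_arm --rows "0 0 0.1 0 0 0 0.6;0 0 0 0 0 0 0.6;0 0 0 0 0 0 -0.3;0 0 0 0 0 0 -0.3;0 0 0 0 0 0 -0.3"

```text
time: 36.75
position: [0.4756, -0.0045, 0.0797]
tool_rot: [3.141, -0.0, 0.001]
ft_force: [0.8, -0.3, -0.3]
grip_width: 0.641
grip_force: 0.0
```

Call:
jog_arm --rows "0 0 0 0 0 0 -0.3;0 0 -5 0 0 0 -0.3;0 0 -5 0 0 0 -1;0 0 -4 0 0 0 -1;0 5 0 0 0 0 -1"

```text
time: 37.38
position: [0.4783, -0.0513, 0.2238]
tool_rot: [3.141, 0.012, 0.013]
ft_force: [1.1, -0.5, -1.0]
grip_width: 0.903
grip_force: 0.0
```

Call:
jog_arm --rows "0 5 0 0 0 0 -1;0 5 0 0 0 0 -1;0 5 0 0 0 0 -1;0 0 0 0 0 0 -1"

```text
time: 37.88
position: [0.4741, -0.2094, 0.2191]
tool_rot: [3.141, -0.013, -0.001]
ft_force: [0.0, 0.5, 0.7]
grip_width: 0.998
grip_force: 0.0
```

```bash
python3 - <<'E'
from h import *
print(ctrl.get_state()['position'])
a=grab('side')['img'][150:290,140:310];t=grab('top')['img'][100:280,60:270]
w=grab('wrist')['img']
cv2.imwrite('pics/c8.png',np.vstack([np.hstack([cv2.resize(a,(400,330)),cv2.resize(t,(385,330))]),cv2.resize(w,(785,588))[:270]]))
E
```

```text
[ 0.47410565 -0.2094273   0.21907452]
```

View pics/c8.png

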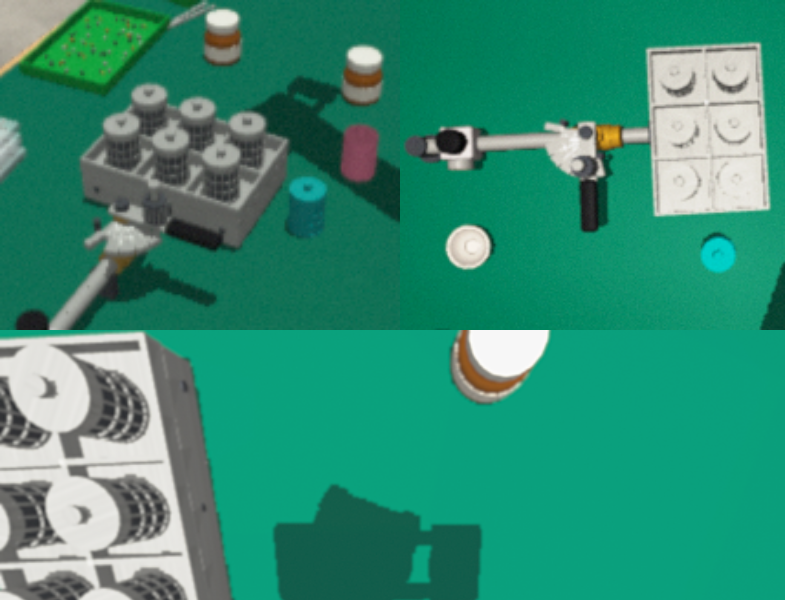

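Call:
jog_arm --rows "0.4 -5 0 0 0 0 -1;0.4 -5 0 0 0 0 -1;0.4 -5 0 0 0 0 -1;0.4 -5 0 0 0 0 -1;0.4 -5 0 0 0 0 -1"

```text
time: 38.65
position: [0.4948, 0.049, 0.2199]
tool_rot: [3.141, 0.005, 0.001]
ft_force: [-0.1, -0.1, -0.1]
grip_width: 1.0
grip_force: 0.0
```

Call:
jog_arm --rows "0 -5 0 0 0 0 -1;0 -5 0 0 0 0 -1;0 -4.5 0 0 0 0 -1;0 0 0 0 0 0 -1;0 0 0 0 0 0 -1"

```text
time: 39.28
position: [0.4948, 0.1911, 0.2195]
tool_rot: [3.141, 0.003, -0.0]
ft_force: [0.1, -0.6, -0.2]
grip_width: 1.0
grip_force: 0.0
```

```bash
python3 - <<'E'
from h import *
print(ctrl.get_state()['position'])
d=grab('wrist','w9.png')
print('exp collar top px',proj(d,[.494,.1874,.125]),'post top',proj(d,[.494,.1874,.146]))
E
```

```text
[0.49477018 0.19105697 0.2195092 ]
exp collar top px [262.35186641 192.37429924] post top [262.67133913 199.33165204]
```

View pics/w9.png

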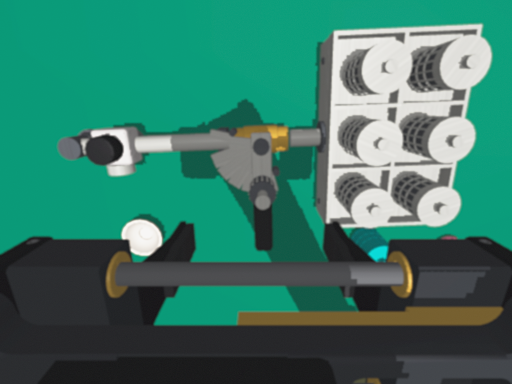

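Call:
jog_arm --rows "-0.1 0.4 4 0 0 0 -1;0 0 4 0 0 0 -1;0 0 2 0 0 0 -1;0 0 0 0 0 0 -1;0 0 0 0 0 0 -1"

```text
time: 39.95
position: [0.4952, 0.186, 0.1206]
tool_rot: [-3.142, 0.002, -0.002]
ft_force: [0.2, -0.3, -0.2]
grip_width: 0.999
grip_force: 0.0
```

Call:
jog_arm --rows "0 0 0.5 0 0 0 -1;0 0 0.5 0 0 0 -1;0 0 0 0 0 0 -1;0 0 0 0 0 0 -1"

```text
time: 40.45
position: [0.4945, 0.1865, 0.1096]
tool_rot: [3.142, -0.0, 0.0]
ft_force: [0.7, -0.1, -0.6]
grip_width: 1.002
grip_force: 0.0
```

Call:
jog_arm --rows "0 0 0.8 0 0 0 -1;0 0 0 0 0 0 0.9;0 0 0 0 0 0 0.9;0 0 0 0 0 0 0.9;0 0 0 0 0 0 0.9"

```text
time: 41.08
position: [0.4945, 0.1864, 0.1016]
tool_rot: [3.142, -0.0, 0.0]
ft_force: [-0.1, 0.3, -0.9]
grip_width: 0.628
grip_force: 0.0
```

Call:
jog_arm --rows "0 0 0 0 0 0 0.9;0 0 0 0 0 0 0.9;0 0 0 0 0 0 0.9;0 0 0 0 0 0 0.9;0 0 0 0 0 0 0.9"

```text
time: 41.7
position: [0.4944, 0.1873, 0.1016]
tool_rot: [-3.14, -0.001, -0.0]
ft_force: [1.0, 3.0, -0.9]
grip_width: 0.314
grip_force: 20.0
```

Call:
jog_arm --rows "0 0 -0.4 0 0 0 0.9;0 0 -0.4 0 0 0 0.9;0 0 -0.4 0 0 0 0.9;0 0 -0.4 0 0 0 0.9;0 0 0 0 0 0 0.9"

```text
time: 42.32
position: [0.4944, 0.1873, 0.1182]
tool_rot: [-3.141, -0.0, -0.001]
ft_force: [-0.9, 4.1, 1.5]
grip_width: 0.317
grip_force: 20.0
```

Call:
jog_arm --rows "0 0 0 0 0 0 0.9;0 0 0 0 0 0 0.9;0 0 0 0 0 0 0.9"

```text
time: 42.7
position: [0.4944, 0.1873, 0.1181]
tool_rot: [-3.141, -0.0, -0.001]
ft_force: [-1.1, 4.6, 1.9]
grip_width: 0.314
grip_force: 20.0
```

```bash
python3 - <<'E'
from h import *
print(ctrl.get_state()['position'],ctrl.get_state()['ft_force'])
d=grab('side')
u,v=proj(d,[.494,.187,.11]).astype(int);print(u,v)
a=d['img'][v-45:v+45,u-60:u+60]
cv2.imwrite('pics/c10.png',cv2.resize(a,None,fx=5,fy=5,interpolation=cv2.INTER_CUBIC))
E
```

```text
[0.49444884 0.18727132 0.11805612] [-1.05279459  4.57345813  1.86682803]
204 238
```

View pics/c10.png

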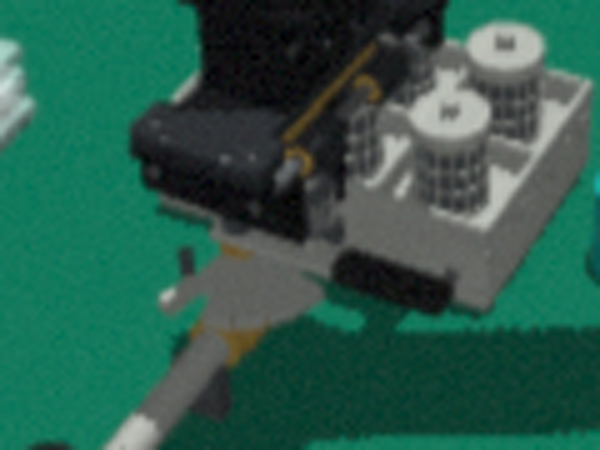

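Call:
jog_arm --rows "0 0 0 0 0 0 0.9;0.05 -0.88 0 0 0 0 0.9;0.22 -0.85 0 0 0 0 0.9;0 0 0 0 0 0 0.9;0 0 0 0 0 0 0.9" --force 40

```text
time: 43.38
position: [0.494, 0.1911, 0.1142]
tool_rot: [3.123, -0.014, -0.019]
ft_force: [-7.6, -18.2, 1.5]
grip_width: 0.312
grip_force: 40.0
```

Call:
jog_arm --rows "-0.22 0.85 0 0 0 0 0.9;-0.05 0.88 0 0 0 0 0.9;0 0 0 0 0 0 0.9;0 0 0 0 0 0 0.9"

```text
time: 43.88
position: [0.494, 0.1881, 0.1175]
tool_rot: [-3.14, -0.003, 0.0]
ft_force: [-0.9, 5.6, -2.8]
grip_width: 0.309
grip_force: 40.0
```

Call:
jog_arm --rows "0 0 -0.4 0 0 0 0.9;0 0 -0.4 0 0 0 0.9;0 0 0 0 0 0 0.9"

```text
time: 44.25
position: [0.4937, 0.188, 0.1201]
tool_rot: [-3.137, -0.004, 0.002]
ft_force: [13.1, 9.9, -36.9]
grip_width: 0.313
grip_force: 40.0
```

```bash
python3 - <<'E'
from h import *
s=ctrl.get_state();print(s['joint_positions'].round(3),s['position'],R.from_rotvec(s['tool_rot']).as_matrix().round(3),s['ft_force'])
E
```

```text
[ 0.221  0.199 -0.693  1.86   0.135  1.131 -2.088] [0.49372425 0.18801952 0.12013731] [[ 1.     0.002 -0.001]
 [ 0.002 -1.     0.004]
 [-0.001 -0.004 -1.   ]] [ 13.08287311   9.86962077 -36.89123328]
```

Call:
jog_arm --rows "0 0 0.7 0 0 0 0.9;0 0 0 0 0 0 0.9;0 0 0 0 0 0 -1;0 0 0 0 0 0 -1;0 0 0 0 0 0 -1"

```text
time: 44.88
position: [0.4949, 0.1856, 0.1188]
tool_rot: [3.141, -0.002, 0.001]
ft_force: [1.3, 0.1, 0.6]
grip_width: 0.571
grip_force: 0.0
```

Call:
jog_arm --rows "0 0 0 0 0 0 -1;0 0 -3 0 0 0 -1;0 0 -3 0 0 0 -1;0 0 0 0 0 -0.175 -1;0 0 0 0 0 -0.175 -1"

```text
time: 45.5
position: [0.4948, 0.1862, 0.1792]
tool_rot: [3.092, 0.555, 0.002]
ft_force: [-1.3, -0.0, -0.9]
grip_width: 0.991
grip_force: 0.0
```

Call:
jog_arm --rows "0 0 0 0 0 -0.175 -1;0 0 0 0 0 -0.175 -1;0 0 0 0 0 -0.175 -1;0 0 0 0 0 -0.175 -1;0 0 0 0 0 -0.175 -1"

```text
time: 46.12
position: [0.4945, 0.1862, 0.1786]
tool_rot: [2.565, 1.813, -0.0]
ft_force: [0.6, -0.7, 0.8]
grip_width: 0.999
grip_force: 0.0
```

Call:
jog_arm --rows "0 0 0 0 0 -0.175 0;0 0 0 0 0 -0.17 0;0 0 0 0 0 0 0;0 0 0 0 0 0 0;0 0 0 0 0 0 0"

```text
time: 46.75
position: [0.4945, 0.1864, 0.1785]
tool_rot: [2.224, 2.218, -0.0]
ft_force: [-0.6, 0.5, 0.6]
grip_width: 0.542
grip_force: 0.0
```

```bash
python3 - <<'E'
from h import *
s=ctrl.get_state();print(s['joint_positions'].round(3),s['position'],R.from_rotvec(s['tool_rot']).as_matrix().round(3),s['ft_force'],s['grip_width'])
d=grab('side');u,v=proj(d,[.494,.187,.11]).astype(int)
a=d['img'][v-45:v+45,u-60:u+60];w=grab('wrist');print(proj(w,[.494,.1874,.143]))
cv2.imwrite('pics/c11.png',np.hstack([cv2.resize(a,(448,336),interpolation=cv2.INTER_CUBIC),cv2.resize(w['img'],(448,336))])[:, :800])
E
```

```text
[ 0.362  0.161 -0.838  1.788  0.126  1.248 -0.512] [0.49446673 0.18636138 0.17854693] [[ 0.003  1.     0.   ]
 [ 1.    -0.003 -0.   ]
 [-0.     0.    -1.   ]] [-0.59521287  0.53822534  0.57435446] 0.5421073223411839
[259.30052224 214.44313715]
```

View pics/c11.png

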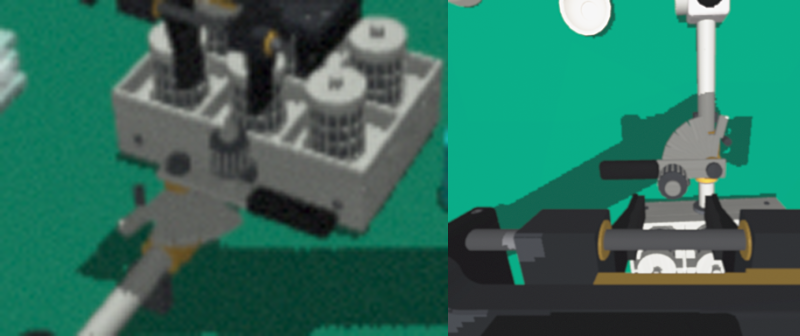

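```bash
python3 - <<'E'
from h import *
d=grab('side')
for z in(.097,.115,.125,.143,.146): print(z,proj(d,[.494,.1874,z]).round(1))
hsv=cv2.cvtColor(d['img'],cv2.COLOR_BGR2GRAY)
u=int(round(proj(d,[.494,.1874,.12])[0]))
print(u);print(hsv[218:250,u-9:u+10])
E
```

```text
0.097 [204.9 242.1]
0.115 [204.6 237. ]
0.125 [204.4 234.2]
0.143 [204.1 229. ]
0.146 [204.1 228.1]
204
[[ 64  61  64  76 110 154 151 116  92  87  91  87  65  68  51  30   6  13
   10]
 [ 64  58  56 101 155 156 117  93  90  87  94  80  74  76  60  30  22  13
    8]
 [ 71  70  81 139 158 127  97  91  93 102 108  78  64  72  67  37  15  10
   18]
 [ 78 106 130 151 127  99  94  94 112 153 127  94  68  61  63  33  17  10
   23]
 [107 138 160 137 101  97  94 111 160 177 140  94  68  64  61  35  18  19
   28]
 [160 169 154 120 101  95 107 143 180 177 124  86  82  80  70  47  39  43
   51]
 [140 144 152 146 141 123 148 175 183 143 100  76  76  70  76  75  76  91
  105]
 [108 110 122 133 135 149 172 181 179 120  96  80  71  57  78  64  68  75
   79]
 [102 102 101 110 110 123 140 142 146 110  97  89  69  56  72  57  60  67
   58]
 [100  98 102 103 102 101  93  91 106  98  93  95  80  53  62  63  74  72
   54]
 [103 104  99 100  98  84  63  70  92  95  96  92  81  52  63 114 124 106
   97]
 [102 105 103 104  97  72  51  60  89  95  99  93  74  50  55  98 127 143
  153]
 [103 106 104 103  99  5
[... 896 characters left out ...]
  91  86  90  93  88  83  77  66  56  49  75
   95]
 [104 102  97  98  98  99  97  95  94  98 105  97  92  91  90  87  80  85
   76]
 [101 103 105 104 102  95 100  95  97  96 103 101  96  94  93  92  79  61
   39]
 [ 95  92  97  98  99 103 101  99  95 101 102  99  97  94  92  88  56  34
   17]
 [ 95  95  95  98  95  99 105 101 103 101  99  99  96  95  94  66  34   9
   16]
 [ 94  94  94  97  97  95  99  98  99 105 102 103 101  96  85  42  17  11
   22]
 [ 92  93  96  95  98  95  97  96  94  89  84  91  98 102  96  49  25  16
   20]
 [ 97  97  94  95  95  95  95  95  95  92  84  74  74  93  94  49  17  11
   21]
 [ 96  94  95  94  95  98  95  96  95  96  93  85  74  88  92  55  35  21
   20]]
```

Call:
jog_arm --rows "0.1 0 3 0 0 0 0;0 0 2 0 0 0 0;0 0 0 0 0 0 0;0 0 0.5 0 0 0 0;0 0 0 0 0 0 0" --force 50

```text
time: 47.52
position: [0.4947, 0.1875, 0.1239]
tool_rot: [2.222, 2.22, 0.001]
ft_force: [-0.7, -0.2, 0.8]
grip_width: 0.505
grip_force: 0.0
```

Call:
jog_arm --rows "0 0 0 0 0 0 0;0 0 0 0 0 0 0.9;0 0 0 0 0 0 0.9;0 0 0 0 0 0 0.9;0 0 0 0 0 0 0.9"

```text
time: 48.15
position: [0.4928, 0.1875, 0.1231]
tool_rot: [-2.221, -2.22, 0.005]
ft_force: [-5.2, -0.3, 1.7]
grip_width: 0.308
grip_force: 50.0
```

Call:
jog_arm --rows "0.78 -0.08 0 0 0 0.175 0.9;0.78 0.07 0 0 0 0.175 0.9;0 0 0 0 0 0 0.9;0 0 0 0 0 0 0.9"

```text
time: 48.65
position: [0.4951, 0.2032, 0.123]
tool_rot: [-2.572, -1.802, 0.001]
ft_force: [-3.1, 2.0, -2.9]
grip_width: 0.307
grip_force: 50.0
```

Turning freely. Continue.

Call:
jog_arm --rows "0.78 0.07 0 0 0 0.175 0.9;0.78 0.07 0 0 0 0.175 0.9;0.78 0.07 0 0 0 0.175 0.9;0 0 0 0 0 0 0.9"

```text
time: 49.15
position: [0.508, 0.2227, 0.123]
tool_rot: [-2.951, -1.074, 0.003]
ft_force: [-3.7, 2.7, -2.5]
grip_width: 0.31
grip_force: 50.0
```

Call:
jog_arm --rows "0.78 0.07 0 0 0 0.175 0.9;0.78 0.07 0 0 0 0.175 0.9;0.78 0.07 0 0 0 0.175 0.9;0.78 0.07 0 0 0 0.175 0.9;0 0 0 0 0 0 0.9"

```text
time: 49.78
position: [0.5352, 0.2338, 0.1226]
tool_rot: [-3.14, -0.001, 0.008]
ft_force: [-7.7, 2.6, -1.8]
grip_width: 0.31
grip_force: 50.0
```

Call:
jog_arm --rows "0.4 0 0 0 0 0 0.9;0.3 0 0 0 0 0 0.9;0 0 0 0 0 0 0.9;0 0 0 0 0 0 0.9"

```text
time: 50.28
position: [0.5355, 0.2339, 0.1208]
tool_rot: [3.14, 0.006, -0.029]
ft_force: [-21.4, 1.4, 1.6]
grip_width: 0.307
grip_force: 50.0
```

Call:
jog_arm --rows "-0.5 0 0 0 0 0 0.9;0 0 0.5 0 0 0 0.9;0 0 0.5 0 0 0 0.9;0 0 0 0 0 0 0.9"

```text
time: 50.78
position: [0.5352, 0.2339, 0.112]
tool_rot: [-3.141, -0.004, 0.013]
ft_force: [-11.6, 3.0, -2.0]
grip_width: 0.31
grip_force: 50.0
```

Call:
jog_arm --rows "0 0 0.4 0 0 0 0.9;0 0 0.4 0 0 0 0.9;0 0 0 0 0 0 0.9;0 0 0 0 0 0 0.9"

```text
time: 51.28
position: [0.5354, 0.2339, 0.1069]
tool_rot: [3.141, 0.004, -0.012]
ft_force: [-17.1, -0.0, 12.8]
grip_width: 0.309
grip_force: 50.0
```

Call:
jog_arm --rows "0 0 0.3 0 0 0 0.9;0 0 0 0 0 0 0.9;0 0 0 0 0 0 0.9"

```text
time: 51.65
position: [0.5355, 0.234, 0.1066]
tool_rot: [3.14, 0.004, -0.01]
ft_force: [-21.9, -2.8, 28.2]
grip_width: 0.31
grip_force: 50.0
```

Call:
jog_arm --rows "0 0 0 0 0 0 0.25;0 0 0 0 0 0 0.25;0 0 0 0 0 0 0.25"

```text
time: 52.02
position: [0.5413, 0.2317, 0.1027]
tool_rot: [-3.141, 0.008, -0.003]
ft_force: [0.4, 0.1, 0.8]
grip_width: 0.374
grip_force: 0.3
```

Call:
jog_arm --rows "-0.5 0 -2 0 0 0 0.25;0 0 -3 0 0 0 0.25;0 0 -5 0 0 0 0.25;-1 5 -2 0 0 0 0.25;-1 5 0 0 0 0 0.25"

```text
time: 52.65
position: [0.5153, 0.1317, 0.226]
tool_rot: [3.142, -0.005, 0.008]
ft_force: [0.7, -0.7, 0.3]
grip_width: 0.376
grip_force: 0.0
```

Call:
jog_arm --rows "-1 5 0 0 0 0 -1;-1 5 0 0 0 0 -1;-1 5 0 0 0 0 -1;0 5 0 0 0 0 -1;0 5 0 0 0 0 -1"

```text
time: 53.28
position: [0.4827, -0.1194, 0.2241]
tool_rot: [3.14, -0.007, 0.002]
ft_force: [1.3, 0.4, -0.3]
grip_width: 0.857
grip_force: 0.0
```

```bash
python3 - <<'E'
from h import *
print(ctrl.get_state()['position'])
z=np.load('dry.npz');Q,t=z['Q'],z['t']
d=grab('side');T=grab('top')
for th in(1.5,1.571):
  for r in(.06,.128): 
    p=Q@np.array([-r*np.cos(th),.156+r*np.sin(th)])+t; print(th,r,p.round(4),'top',proj(T,[*p,.098]).round(1))
c=Q@[0,.201]+t
for h in(.097,.115,.125,.143,.146): print(h,'side',proj(d,[*c,h]).round(1),'top',proj(T,[*c,h]).round(1))
g=cv2.cvtColor(d['img'],cv2.COLOR_BGR2GRAY);u=proj(d,[*c,.12]).round().astype(int)
print(u);print(g[u[1]-14:u[1]+16,u[0]-8:u[0]+9])
# sleeve in top: dark pixels
G=cv2.cvtColor(T['img'],cv2.COLOR_BGR2GRAY);q=proj(T,[*(Q@[0,.251]+t),.098]).astype(int)
m=np.argwhere(G[q[1]-25:q[1]+26,q[0]-28:q[0]+28]<45)+[q[1]-25,q[0]-28];print('dark',len(m),m.min(0),m.max(0),m.mean(0),cv2.fitLine(m[:,::-1].astype(np.float32),2,0,.01,.01).ravel())
E
```

```text
[ 0.48273024 -0.11944731  0.22405278]
1.5 0.06 [0.5324 0.2488] top [135.4 174.8]
1.5 0.128 [0.5249 0.3164] top [106.3 178.3]
1.571 0.06 [0.5366 0.2491] top [135.3 173. ]
1.571 0.128 [0.5339 0.3171] top [106.1 174.4]
0.097 side [181.6 247.4] top [141.8 172.7]
0.115 side [181.1 242.3] top [139.6 171.9]
0.125 side [180.8 239.5] top [138.3 171.4]
0.143 side [180.3 234.3] top [135.9 170.5]
0.146 side [180.2 233.4] top [135.5 170.4]
[181 241]
[[ 77  86  92  92  95  92  93  92  95  98  97  94  95  94  95  95  95]
 [ 73  80  91  94  94  93  93  89  92  92  95  97  95  93  94  92  96]
 [ 80  80  87  95  91  96  84  72  69  90  91  89  92  93  96  93  94]
 [ 81  83  83  95  93  93  88  68  71  89  96  96  92  94  90  92  94]
 [ 84  80  84  90  92  99 123 126 142 145 128  99  94  92  92  94  93]
 [ 77  79  83  87  92 110 154 163 168 172 156 117  95  93  92  92  92]
 [ 81  81  76  76  81 102 158 167 168 169 153 107  88  91  93  90  94]
 [ 76  82  64  51  60  72 118 143 144 140 114  95  94  91  92  91  86]
 [ 80  75  53  44  43  50  77 107 109 103  88  87  88  90  94  85  84]
 [ 79  79  71  67  7
[... 890 characters left out ...]
 84 100  98]
 [ 78  83  76  78  81  81  64  55  58  60  56  60  66  82  84  91 108]
 [ 81  83  72  76  76  82  78  75  71  71  72  83  83  85  87 100 158]
 [ 81  79  62  48  50  56  55  70  79  87  99 131 100  83  92 107 168]
 [ 79  61  44  32  28  33  33  45  64 115 143 126  94  86  95 147 174]
 [ 71  42  31  24  33  24  30  34  39  90 129 101  85  89 106 158 173]
 [ 50  34  33  32  26  30  30  28  25  57  93  89  98 105 145 166 170]
 [ 35  32  37  31  31  33  28  28  17  50  82  98 138 148 163 167 168]
 [ 33  25  30  30  27  32  22  17  29  58  82 103 127 141 145 154 153]]
dark 273 [170  92] [191 146] [175.31501832 116.66300366] [ 9.8959476e-01 -1.4388271e-01  1.1666300e+02  1.7531502e+02]
```

```bash
python3 - <<'E'
from h import *
z=np.load('dry.npz');Q,t=z['Q'],z['t']
T=grab('top');G=cv2.cvtColor(T['img'],cv2.COLOR_BGR2GRAY)
print(G[165:186,104:134:3])
P=[]
for u in range(110,131):
    r=np.argwhere(G[165:180,u]<45).ravel()+165
    if len(r)>2: P.append((Q.T@(ray(T,u,r.mean(),.098)[:2]-t)))
P=np.array(P);print(P[::4].round(4));print('angle',np.pi-np.arctan2(P[:,1].mean()-.156,P[:,0].mean()),'slope ang',np.pi/2+np.polyfit(P[:,1],P[:,0],1)[0])
print('now',ctrl.get_state()['time']); 
for o in blobs(T): print(*o)
E
```

```text
[[ 88  86  87  86  93  91  91  93  91  88]
 [ 85  88  83  87  95  89  88  90  91  88]
 [ 95  94  91  90  89  87  91  88  94  90]
 [ 84  94  89  88  91  91  95  87  89  79]
 [ 74  91  90  81  79  81  77  80  78  62]
 [ 44  74  74  59  55  48  36  32  30  40]
 [ 51  44  27  31  19  25  22  23  23  46]
 [ 50  36  24  27  26  29  22  24  23  39]
 [ 54  31  28  20  29  25  24  23  28  33]
 [108  49  21  31  27  29  29  27  33  27]
 [160  93  28  27  29  30  35  28  35  34]
 [187 119  32  34  27  35  34  35  37  31]
 [198 134  26  29  29  23  30  29  24  28]
 [197 141  27  20  31  18  29  37  33  38]
 [188 157  63  72  78  47  91  96  92  93]
 [169 165 115 128 121  98 137 131 120 114]
 [134 132 120 118 112 117 107  95  84  78]
 [ 88  79  80  72  72  96  91  94  93  93]
 [ 57  77  89  88  90  93  90  96  92  99]
 [ 57  72  91  91  90  88  93  88  97  94]
 [ 55  73  87  89  95  91  89  99  94  91]]
[[-0.0006  0.2749]
 [-0.0011  0.2656]
 [-0.0015  0.2563]
 [-0.0008  0.247 ]
 [-0.0013  0.2376]
 [-0.0018  0.2283]]
angle 1.5588158078748993 slope ang 1.5873244760532101
now 53.425
[373.7  88.8] [ 0.7572 -0.3481] [40, 15, 243] [145, 159, 144]
[ 96.9 234.3] [0.3907 0.3619] [25, 25, 485] [194, 208, 211]
[286.9 243.7] [ 0.3595 -0.1132] [23, 22, 370] [153, 126, 204]
```

```bash
python3 -c "
from bench import ticket
print(ticket.close_job())"
```

```text
the job is handed in; nothing more can be done
None
```

I stood all six baskets upright in the dryer cells, turned the valve lever to its open end stop and slid the lock collar back down, then handed the job in. The camera measurements put the lever at about 1.57 rad and the collar down, but the judge's verdict was not shown.

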